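# Index the tube carousel to the reading head and start

### The job

Pull up the spring-loaded black T-handle of the tube carousel, turn the carousel one notch so that the orange-stoppered tube stands in front of the orange reading head (not the blue rinse post), and let the handle spring back down so that its pin locks in the notch. Only then press the green start button fully down and let go. Leave the bottle, the beaker and the stopper box standing where they are.

Things in the scene. Friction and masses are not known exactly. Their poses are not given: they have to be found in the camera images.
- station: Beige plinth 300 x 300 x 45 mm, fixed to the bench, with a dark grey index ring on it (outer radius 123 mm, top 70 mm above the bench, 8 notches 13 mm wide, one every 45 degrees). Origin: centre of its underside, on the bench; its z axis is the carousel's vertical turning axis. Its x axis points midway between the two posts. Position and yaw vary.
- carousel (a joint): Turn of the white 8-tube carousel (radius 86 mm, tube stoppers' tops 182 mm above the bench) about the station's z axis, rad; 0 at the start (locked in a notch), positive is counterclockwise seen from above, limits +-1.7. Notches every 45 degrees (0.785 rad). Locked with up to about 1 degree of play; with the pin out it turns with about 0.06 N m of friction.
- handle (a joint): Lift of the T-handle, m: 0 all the way down (pin 9 mm deep in the notch), 0.016 at the upper stop. A spring pulls it down: about 5.5 N (handle's weight included) at the bottom, 9 N at 14 mm. The pin is clear of the ring above 9 mm, so lift it about 12 to 14 mm before turning. The handle cannot turn relative to the carousel. The pin has a round tip: set down within about 2 degrees of a notch it slips in by itself once the handle is let go.
- tbar (a point): Centre of the black T-handle's grip bar, on the turning axis, 235 mm above the bench when down. The bar is 64 mm long along this frame's x, 14 mm thick along y and 20 mm high; the frame turns with the carousel, and at its start the x axis points at the orange-stoppered tube. Below it a 12 mm steel stem; a yellow arm goes out between the tubes (160 mm above the bench at its top) to a vertical steel index pin at 110 mm radius.
- tube_top (a point): Centre of the top face of the orange stopper (25 mm diameter), on the carousel 62 mm from the turning axis. The other seven stoppers are white. At the start it stands midway between the two posts, one notch (45 degrees) from each.
- reader: Orange reading head: upright post with an orange cylinder, 34 mm diameter, its top 165 mm above the bench, fixed on the plinth 150 mm from the turning axis, 45 degrees to one side of the station's x axis (which side varies). Origin: centre of its foot, 45 mm above the bench. The orange-stoppered tube is in front of it when tube and head lie in the same direction from the turning axis; their centres are then 88 mm apart.
- rinse: Blue rinse post of the same size on the other side, the wrong place. Origin: centre of its foot.
- startbox: Beige control box 120 x 90 x 40 mm fixed to the bench, with a small screen and the green start button. Origin: centre of its underside. Position and yaw vary.
- start (a joint): Travel of the green start button, m: 0 up, 0.006 fully down (about 5 N); it springs back.
- start_top (a point): Centre of the top face of the green start button, 30 mm diameter, 58 mm above the bench, pressed straight down; the surrounding black collar is 46 mm in diameter and its top 6 mm lower.
- bottle: Amber glass bottle with black cap, 60 mm diameter, 130 mm high, loose. Bystander. Origin: centre of its underside.
- beaker: Glass beaker, 70 mm diameter, 90 mm high, loose. Bystander. Origin: centre of its underside.
- stopperbox: Open orange plastic box 70 x 100 x 40 mm, loose. Bystander. Origin: centre of its underside.

How it is judged:
On the way, in this order (a step that is already met when the one before it is completed fails the run):
1. the T-handle is pulled up until its pin is out of the notch (more than 9 mm) (value of joint handle above 0.009 m), for 0.1 s.
2. the orange-stoppered tube stands in front of the reading head and the handle is down, pin in the notch (horizontal distance between tube_top and reader below 0.09 m and value of joint handle below 0.003 m), for 0.2 s.
3. the start button is pressed fully down (more than 4.5 mm) (value of joint start above 0.0045 m), for 0.05 s.
At the end, for the whole second after the job is handed in: Orange-stoppered tube in front of the orange reading head (centres within 90 mm), handle down within 3 mm with its pin in the notch, carousel at rest, start button up again (within 1.5 mm), and bottle, beaker and stopper box upright (within 0.15 rad), within 20 mm of where they were (all of step 2 and value of joint start below 0.0015 m and velocity of joint carousel between -0.05 and 0.05 rad/s and distance of each of bottle, beaker, stopperbox from where it was at the start of the episode below 0.02 m and angle between each of bottle, beaker, stopperbox's own z axis and vertical below 0.15 rad); the robot touches nothing.
It fails at once if the start button is pressed before the tube is locked at the reading head (value of joint start above 0.003 m and (horizontal distance between tube_top and reader above 0.092 m or value of joint handle above 0.004 m)).
It fails at once if a bystander is knocked away or over (distance of any of bottle, beaker, stopperbox from where it was at the start of the episode above 0.03 m or angle between any of bottle, beaker, stopperbox's own z axis and vertical above 0.4 rad).
It also fails if it takes over 45 s, if anything falls off the work surface, if the arm or the gripper's body presses on something with over 40 N, if the wrist force passes 120 N, or if a joint passes its speed limit or range.

### The arm

A 6-joint arm with a two-finger parallel gripper is mounted at the origin on the work surface. World frame = base frame: x ahead of the robot, y to its left, z up, the work surface at z = 0. Lengths are in m, angles in rad, forces in N, time in s.
With the tool pointing down it reaches from about 0.375 to 0.9 m from the base axis. Payload 3.1 kg.
Tool frame: the origin (TCP) lies at the very end of the fingers, on their centre line; the grasp point (between the pads) lies 19 mm behind it; z points along the fingers, y is the direction in which the jaws open and shut (so a half turn about z gives the same grasp; the last joint's range is limited). The gripper opens to 85 mm and grips with 20 to 120 N. Pads are 22 mm wide; open, the fingers measure 114 mm over their backs; the gripper's body (76 mm by 85 mm) begins 54 mm behind the grasp point. The pads swing forward as they close: fully open they stand 13 mm farther back than shut.
Start: joints at [1.089, 0.527, 1.433, -0, 1.181, -0.178], TCP at [0.187, 0.596, 0.202] pointing down, gripper open.
Joint ranges: [-3.08, 3.08], [-0.75, 2.2], [0.22, 2.44], [-1.43, 4.57], [0, 2.65], [-2.85, 2.85]. Speed limits (rad/s): [2.79, 2.79, 3.14, 3.14, 3.14, 3.14].

### API

Orientations are given as a unit quaternion [x, y, z, w].
In Python, from station import manip gives the robot as it stands. The module is installed in compiled form; this text tells all that it offers.
- The arm moves only by the tool send_rows, never from a script. Its argument "commands" is a list of rows, each an object with "delta_pos": the shift along the world's x, y, z in cm, a list of three; "yaw": the turn about the world's z in rad. A call has 1 to 10 rows; each row shifts and turns the pose as measured when the row begins; what a row does not reach is not made up. A row lasts 1/8 s, in which the tool goes at most 62.5 mm and 10.7 degrees, less where a joint would pass 70% of its speed; a pose out of reach is approached as far as the arm can. A call is refused whole if a number of a shift passes 6.25 or a number of a turn 0.188, either way. A call with a gripper value outside its range is refused whole. "grip" is the closure, from -1 (fully open) to 1 (shut), set as the call begins (left out, the last holds). The fingers move at their own pace and stop on an object; "force" is the grip in N (left out, the last holds). Time passes only in rows, so rows that do not move let the fingers close. It gives the time, the measured TCP pose, the force and the opening at its end, in the units of the state.
- manip.sense(): the state, without advancing time (a new reading comes with each control period).
- manip.snapshot(name): name is "scene" or "top"; returns the picture (480x640x3 uint8, blue, green, red); there is no depth.
- manip.get_calibration(name): a dict with "fx", "fy", "cx", "cy" (pixels), "world_to_cam" (4x4, takes a point from world to camera coordinates). Camera axes: x right, y down, z forward; pixel columns grow to the right and rows downward; lengths in m; the calibration is good to about 2 mm. A picture is of the moment at which its call begins. get_calibration takes no time and is no camera call.
- manip.sign_off(): hands the job in, once; it reports no verdict.
The state is a dict: "t": time; "q": joint angles; "qd": joint speeds; "tau": joint torques, N m; "tcp_pos": TCP position; "tool_rot": TCP orientation; "force": force on the tool from outside, world axes, zero at the start; "ft_torque": the same for the moment, N m; "finger_gap": opening from 0.0 (shut) to 1.0 (fully open).
Only numpy, scipy, OpenCV 4.12 (cv2) and the standard library are available. Lean on these libraries where they do the work, as an engineer would, in place of code of your own. Each camera call takes 0.05 s, during which the arm holds its last target. There are 200 camera calls.

## Working session

There is one attempt and no reset: what is moved stays moved. The work goes in short steps, Python scripts to look and compute and a tool call to move; the robot and the scene stay as the last step left them, time stands still between calls to the robot, and variables do not carry over. Pictures are saved under pics/ and viewed, about 8 in all and at most 12, crops included, and the job is handed in when it is done.

Besides the shell and the picture viewer there is one more tool, called as name(argument=value, ...), one argument or row to a line, values as JSON. send_rows: Moves the arm, as the interface text tells. Its arguments: {"type":"object","properties":{"commands":{"type":"array","items":{"type":"object","properties":{"delta_pos":{"type":"array","items":{"type":"number"}},"yaw":{"type":"number"}}}},"grip":{"type":"number"},"force":{"type":"number"}},"required":["commands"]}

```bash
mkdir -p pics
python3 - <<'E'
from station import manip
import cv2,numpy as np
for n in("scene","top"):
    im=manip.snapshot(n);cv2.imwrite(f"pics/{n}0.png",im)
    c=manip.get_calibration(n);print(n,c["fx"],c["cx"],c["cy"],np.round(c["world_to_cam"],3).tolist())
s=manip.sense();print(s["t"],s["tcp_pos"],s["tool_rot"],s["finger_gap"])
E
```

```text
scene 516.3887794645013 317.28729618942134 230.921889865083 [[0.381, 0.924, 0.019, -0.163], [0.533, -0.203, -0.821, -0.203], [-0.755, 0.323, -0.57, 1.497], [0.0, 0.0, 0.0, 1.0]]
top 533.1815411004991 317.06452922418924 241.52597632874628 [[0.019, -1.0, 0.024, -0.101], [-0.991, -0.022, -0.131, 0.603], [0.132, -0.022, -0.991, 1.117], [0.0, 0.0, 0.0, 1.0]]
0.1 [0.18658632 0.5957627  0.2013    ] [ 1.51304837e-01  9.88486644e-01 -9.41666698e-04 -3.38280065e-04] 1.0010780060353652
```

View pics/top0.png

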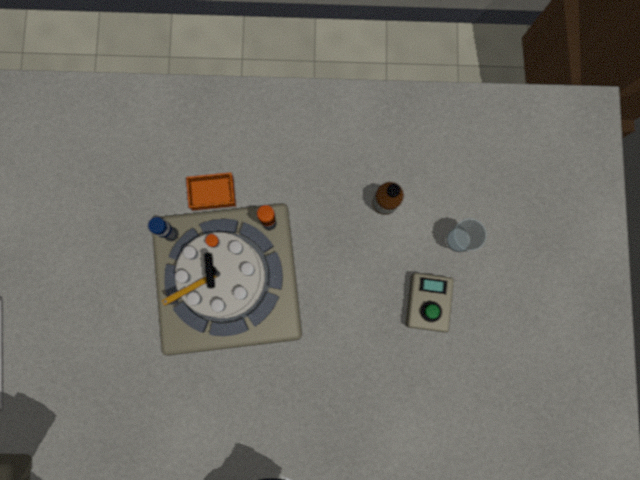

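View pics/scene0.png

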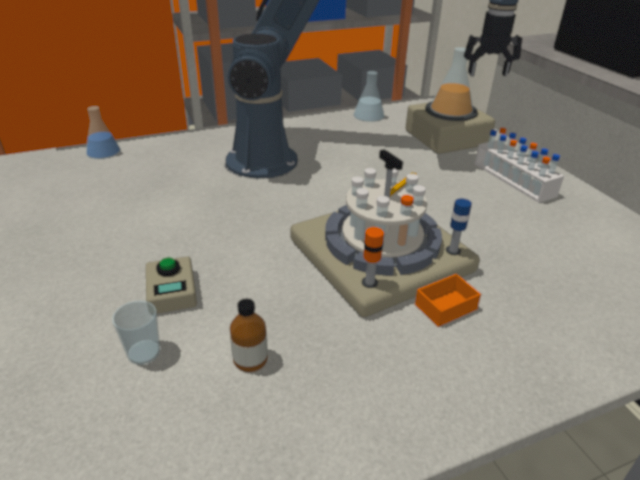

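The top view shows the station at about px (228,278), with the T-bar at (209,270), orange stopper (211,240), reader (266,215), rinse post (159,227) and green button (431,311). The reader lies clockwise of the orange tube, so the turn is negative. The scene view agrees with this.

```bash
cat > h.py <<'E'
from station import manip
import cv2,numpy as np
def ray(n,u,v,z):
    c=manip.get_calibration(n);W=np.array(c["world_to_cam"]);R=W[:3,:3];o=-R.T@W[:3,3]
    d=R.T@np.array([(u-c["cx"])/c["fx"],(v-c["cy"])/c["fy"],1]);return o+d*(z-o[2])/d[2]
def mask(im,lo,hi,roi):
    x0,y0,x1,y1=roi;h=cv2.cvtColor(im,cv2.COLOR_BGR2HSV);m=cv2.inRange(h,lo,hi);k=np.zeros_like(m);k[y0:y1,x0:x1]=m[y0:y1,x0:x1]
    n,l,s,c=cv2.connectedComponentsWithStats(k);i=1+np.argmax(s[1:,4]);return (l==i),c[i],s[i]
E
python3 - <<'E'
from h import *
t=cv2.imread("pics/top0.png")
for nm,lo,hi,roi,z in [("stopper",(3,150,90),(18,255,255),(200,230,222,252),.182),("reader",(3,150,90),(18,255,255),(250,200,282,235),.165),("rinse",(100,120,40),(125,255,255),(145,212,180,242),.165),("green",(45,100,40),(85,255,255),(415,298,447,325),.058),("bar",(0,0,0),(180,255,38),(198,245,222,295),.245)]:
    m,c,s=mask(t,lo,hi,roi);print(nm,c,s,ray("top",*c,z).round(4))
    if nm=="bar":
        p=cv2.minAreaRect(np.argwhere(m)[:,::-1].astype(np.float32));print(p);b=[ray("top",*q,.245) for q in cv2.boxPoints(p)];print(np.round(b,4))
# ring: dark bluish grey
m,c,s=mask(t,(95,40,30),(125,120,130),(155,210,295,345));print("ring",c,s)
h=cv2.cvtColor(t,cv2.COLOR_BGR2HSV);k=cv2.inRange(h,(100,40,40),(130,130,140));k[:,:160]=0;k[:,290:]=0;k[:215]=0;k[345:]=0
pts=np.argwhere(k)[:,::-1].reshape(-1,1,2);hull=cv2.convexHull(pts.astype(np.int32));e=cv2.fitEllipse(hull);print(e,ray("top",*e[0],.07))
cv2.imwrite("pics/a.png",cv2.resize(t[190:350,140:300],None,fx=3.6,fy=3.6,interpolation=2))
E
```

```text
stopper [211.44915254 240.06779661] [206 234  12  13 118] [0.5847 0.1153 0.182 ]
reader [265.17030568 213.34934498] [257 206  17  16 229] [0.6417 0.0166 0.165 ]
rinse [157.01851852 225.34259259] [149 217  17  17 216] [0.6133 0.2242 0.165 ]
green [432.28       311.25142857] [425 304  15  15 175] [ 0.4594 -0.3343  0.058 ]
bar [209.37246964 269.951417  ] [205 253  12  34 247] [0.5232 0.1055 0.245 ]
((210.5819854736328, 269.4016418457031), (33.498226165771484, 10.502145767211914), 84.80557250976562)
[[0.5527 0.1166 0.245 ]
 [0.5548 0.0982 0.245 ]
 [0.4959 0.0903 0.245 ]
 [0.4939 0.1085 0.245 ]]
ring [168.68965517 232.27586207] [163 226  11  12  29]
((216.46356201171875, 267.9969787597656), (118.5305404663086, 138.83554077148438), 139.88751220703125) [0.5406293  0.12207558 0.07      ]
```

View pics/a.png

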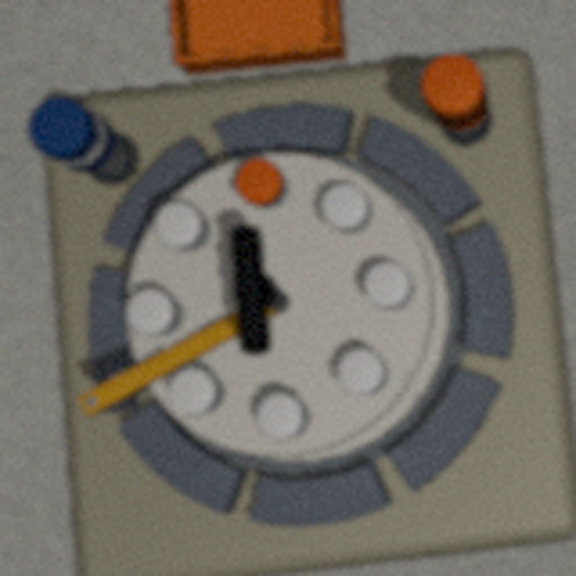

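send_rows(
  commands=[
    {"delta_pos": [0,0,5.5]},
    {"delta_pos": [0,0,5]},
    {"delta_pos": [3.4,-4.9,0],"yaw": 0.045},
    {"delta_pos": [3.4,-4.9,0],"yaw": 0.045},
    {"delta_pos": [3.4,-4.9,0],"yaw": 0.045},
    {"delta_pos": [3.4,-4.9,0],"yaw": 0.045},
    {"delta_pos": [3.4,-4.9,0],"yaw": 0.045},
    {"delta_pos": [3.4,-4.9,0],"yaw": 0.045},
    {"delta_pos": [3.4,-4.9,0],"yaw": 0.045},
    {"delta_pos": [3.4,-4.9,0],"yaw": 0.045},
  ],
  grip=-1,
)

```text
validation failed for argument at $.co...
```

send_rows(
  commands=[
    {"delta_pos": [0,0,5.5],"yaw": 0.0},
    {"delta_pos": [0,0,5],"yaw": 0.0},
    {"delta_pos": [3.4,-4.9,0],"yaw": 0.045},
    {"delta_pos": [3.4,-4.9,0],"yaw": 0.045},
    {"delta_pos": [3.4,-4.9,0],"yaw": 0.045},
    {"delta_pos": [3.4,-4.9,0],"yaw": 0.045},
    {"delta_pos": [3.4,-4.9,0],"yaw": 0.045},
    {"delta_pos": [3.4,-4.9,0],"yaw": 0.045},
    {"delta_pos": [3.4,-4.9,0],"yaw": 0.045},
    {"delta_pos": [3.4,-4.9,0],"yaw": 0.045},
  ],
  grip=-1,
)

```text
t: 1.35
tcp_pos: [0.461, 0.1929, 0.305]
tool_rot: [-0.039, 0.999, -0.003, -0.0]
force: [1.6, 1.2, -0.1]
finger_gap: 0.997
```

send_rows(
  commands=[
    {"delta_pos": [3.1,-4.3,0],"yaw": 0.03},
    {"delta_pos": [3.1,-4.3,0],"yaw": 0.03},
    {"delta_pos": [0,0,0],"yaw": 0.0},
  ],
)

```text
t: 1.72
tcp_pos: [0.5262, 0.1, 0.3036]
tool_rot: [-0.067, 0.998, -0.003, -0.001]
force: [-0.8, 0.9, 0.2]
finger_gap: 1.004
```

Run:
```python
from h import *
s=manip.sense();print(s["t"],s["tcp_pos"],s["tool_rot"])
a=manip.snapshot("scene");cv2.imwrite("pics/b.png",cv2.resize(a[90:270,300:500],None,fx=3,fy=3,interpolation=2))
```

```text
1.725 [0.52621799 0.09995163 0.30361759] [-6.66650601e-02  9.97769885e-01 -3.26688749e-03 -5.95138450e-04]
```

View pics/b.png

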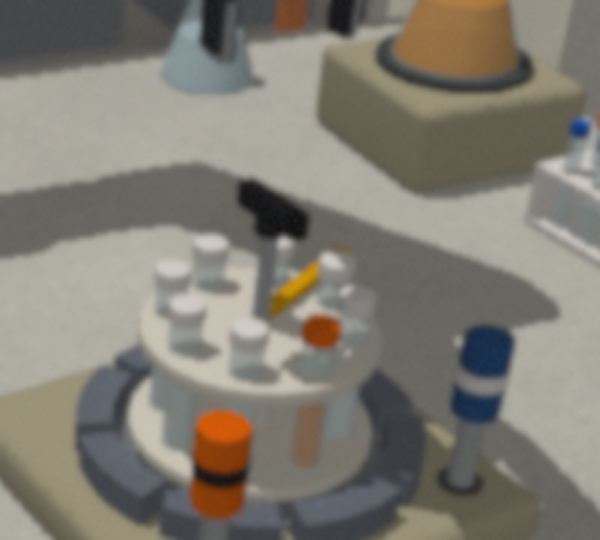

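The fingers (crop (215,20) and (340,10)) straddle the bar at (272,208). I'll correct by a few mm and descend.

send_rows(
  commands=[
    {"delta_pos": [-0.3,0.6,-2.5],"yaw": 0.005},
    {"delta_pos": [0,0,-3],"yaw": 0.0},
    {"delta_pos": [0,0,-2],"yaw": 0.0},
    {"delta_pos": [0,0,-1.0],"yaw": 0.0},
    {"delta_pos": [0,0,0],"yaw": 0.0},
  ],
)

```text
t: 2.4
tcp_pos: [0.5167, 0.1131, 0.2163]
tool_rot: [-0.073, 0.997, -0.002, -0.003]
force: [-0.4, 0.2, -0.2]
finger_gap: 1.001
```

send_rows(
  commands=[
    {"delta_pos": [0.55,-0.7,0],"yaw": 0.0},
    {"delta_pos": [0,0,0],"yaw": 0.0},
    {"delta_pos": [0,0,0],"yaw": 0.0},
  ],
)

```text
t: 2.78
tcp_pos: [0.524, 0.1061, 0.2185]
tool_rot: [-0.073, 0.997, -0.002, -0.001]
force: [-0.5, 0.4, -0.5]
finger_gap: 1.005
```

Good. Close.

send_rows(
  commands=[
    {"delta_pos": [0,0,-0.1],"yaw": 0.0},
    {"delta_pos": [0,0,0],"yaw": 0.0},
    {"delta_pos": [0,0,0],"yaw": 0.0},
    {"delta_pos": [0,0,0],"yaw": 0.0},
    {"delta_pos": [0,0,0],"yaw": 0.0},
    {"delta_pos": [0,0,0],"yaw": 0.0},
  ],
  grip=1,
  force=60,
)

```text
t: 3.52
tcp_pos: [0.5242, 0.106, 0.2179]
tool_rot: [-0.073, 0.997, -0.002, -0.0]
force: [-0.3, -0.5, -0.2]
finger_gap: -0.002
```

The fingers shut on nothing, so I'll look.

Run:
```python
from h import *
s=manip.sense();print(s["t"],s["tcp_pos"],s["tool_rot"],s["finger_gap"])
a=manip.snapshot("scene");b=manip.snapshot("top")
cv2.imwrite("pics/c.png",np.hstack([cv2.resize(a[100:260,320:460],(400,457),interpolation=2),cv2.resize(b[200:360,140:280],(400,457),interpolation=2)]))
c=manip.get_calibration("scene");W=np.array(c["world_to_cam"]);p=W[:3,:3]@s["tcp_pos"]+W[:3,3];print(p[:2]/p[2]*c["fx"]+[c["cx"],c["cy"]])
```

```text
3.525 [0.52416757 0.10596776 0.217903  ] [-7.26514511e-02  9.97355949e-01 -1.68136709e-03 -2.25360311e-04] -0.002311166741016144
[388.133385   167.29712027]
```

View pics/c.png

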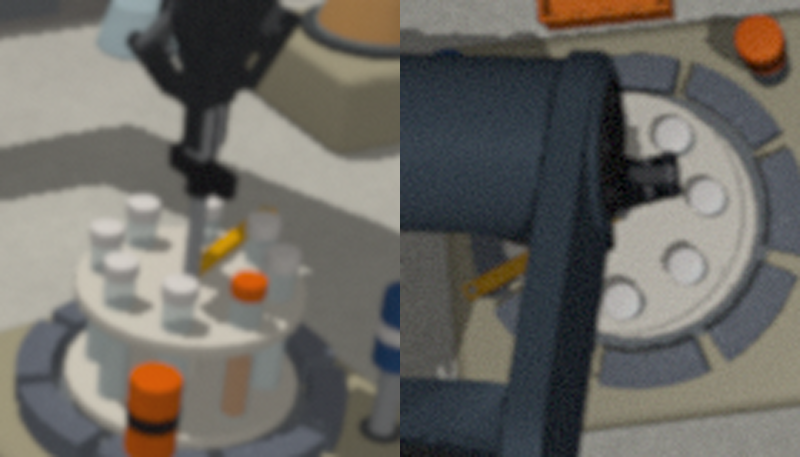

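The tip projects to crop (195,192), right at the bar, and the two finger strips at (195..215,130) look about 14 mm apart. The bar may be held and the gap reading wrong. A small lift will show it in the force.

send_rows(
  commands=[
    {"delta_pos": [0,0,0.4],"yaw": 0.0},
    {"delta_pos": [0,0,0.2],"yaw": 0.0},
    {"delta_pos": [0,0,0],"yaw": 0.0},
  ],
)

```text
t: 4.0
tcp_pos: [0.5243, 0.106, 0.2245]
tool_rot: [-0.073, 0.997, -0.002, -0.0]
force: [0.4, 0.2, -0.1]
finger_gap: 0.002
```

Run:
```python
from h import *
s=manip.sense();print(s["t"],s["tcp_pos"],s["force"],s["ft_torque"],s["finger_gap"])
a=manip.snapshot("scene");cv2.imwrite("pics/d.png",cv2.resize(a[110:190,350:430],None,fx=7,fy=7,interpolation=2))
```

```text
4.0 [0.52432464 0.1059691  0.22450837] [ 0.38391813  0.19650157 -0.08539109] [-0.00739677  0.0124575   0.04656112] 0.002493748010105915
```

View pics/d.png

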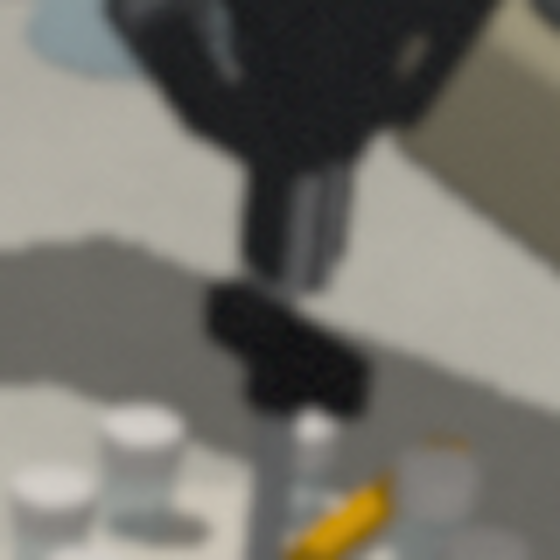

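Run:
```python
from h import *
def pr(n,p):
    c=manip.get_calibration(n);W=np.array(c["world_to_cam"]);q=W[:3,:3]@np.array(p)+W[:3,3];return (q[:2]/q[2]*c["fx"]+[c["cx"],c["cy"]]).round(1)
print("bar top-est -> scene",pr("scene",[.5232,.1055,.245]),pr("scene",[.5232,.1055,.235]))
for z in(.2245,.24,.25,.26):print("tcp now",z,pr("scene",[.5243,.106,z]),"tip seen (394,151.5) ray:",ray("scene",394,151.5,z).round(3))
print("b.png tcp z.3036",pr("scene",[.5262,.1,.3036]),"z.317",pr("scene",[.5262,.1,.3166]),"seen ~392.5,105")
print("bar scene ray z.235",ray("scene",391,160,.235).round(4))
print("stopper scene",pr("scene",[.5847,.1153,.182]),"reader",pr("scene",[.6417,.0166,.165]))
print(manip.sense()["q"].round(3))
a=cv2.imread("pics/scene0.png")
for nm,lo,hi,roi in [("stopper",(3,150,90),(18,255,255),(395,190,420,210)),("reader",(3,150,90),(18,255,255),(360,225,388,245)),("bar",(0,0,0),(180,255,45),(375,145,406,172))]:
    m,c,s=mask(a,lo,hi,roi);print(nm,c,s)
```

```text
bar top-est -> scene [389.  154.6] [388.5 159.3]
tcp now 0.2245 [388.5 164.3] tip seen (394,151.5) ray: [0.478 0.144 0.225]
tcp now 0.24 [389.3 157.1] tip seen (394,151.5) ray: [0.506 0.127 0.24 ]
tcp now 0.25 [389.8 152.4] tip seen (394,151.5) ray: [0.524 0.116 0.25 ]
tcp now 0.26 [390.3 147.7] tip seen (394,151.5) ray: [0.541 0.105 0.26 ]
b.png tcp z.3036 [390.3 127.2] z.317 [391.  120.6] seen ~392.5,105
bar scene ray z.235 [0.5276 0.1085 0.235 ]
stopper scene [405.9 197.1] reader [373.2 230.7]
[-0.007  0.379  1.632 -0.004  1.13  -1.722]
stopper [406.63636364 199.80808081] [401 195  12  11  99]
reader [373.69536424 235.9602649 ] [365 227  19  18 302]
bar [390.27488152 160.44549763] [381 151  21  18 211]
```

Run:
```python
from h import *
def pr(n,p):
    c=manip.get_calibration(n);W=np.array(c["world_to_cam"]);q=W[:3,:3]@np.array(p)+W[:3,3];return (q[:2]/q[2]*c["fx"]+[c["cx"],c["cy"]]).round(1)
y=np.array([np.cos(1.715),np.sin(1.715)])
for z in(.29,.32,.35):
    for o in ([0,0],[-.046,.038]):
        print(z,o,[pr("top",[.5243+o[0]+k*y[0],.106+o[1]+k*y[1],z]).tolist() for k in(0,-.04,-.057)])
```

```text
0.29 [0, 0] [[204.4, 267.2], [228.1, 264.3], [238.2, 263.0]]
0.29 [-0.046, 0.038] [[180.2, 294.2], [204.2, 291.2], [214.4, 289.9]]
0.32 [0, 0] [[201.0, 265.6], [225.5, 262.6], [236.0, 261.4]]
0.32 [-0.046, 0.038] [[175.9, 293.6], [200.8, 290.5], [211.3, 289.2]]
0.35 [0, 0] [[197.3, 264.0], [222.8, 260.9], [233.5, 259.6]]
0.35 [-0.046, 0.038] [[171.4, 292.9], [197.1, 289.7], [208.0, 288.4]]
```

The top view confirms the horizontal pose. Vertically, the fingers sit about 27–30 mm higher than the reported TCP. I'll measure that by gently touching the bar's top (z=0.245) with the shut fingers.

send_rows(
  commands=[
    {"delta_pos": [0,0,-0.5],"yaw": 0.0},
    {"delta_pos": [0,0,-0.2],"yaw": 0.0},
    {"delta_pos": [0,0,-0.1],"yaw": 0.0},
    {"delta_pos": [0,0,0],"yaw": 0.0},
  ],
)

```text
t: 4.55
tcp_pos: [0.5241, 0.106, 0.2159]
tool_rot: [-0.073, 0.997, -0.002, -0.0]
force: [-1.0, -0.0, 2.4]
finger_gap: 0.001
```

send_rows(
  commands=[
    {"delta_pos": [0,0,-0.2],"yaw": 0.0},
    {"delta_pos": [0,0,0],"yaw": 0.0},
  ],
)

```text
t: 4.8
tcp_pos: [0.5246, 0.106, 0.2163]
tool_rot: [-0.073, 0.997, -0.002, 0.001]
force: [-0.1, 0.3, 0.7]
finger_gap: 0.001
```

send_rows(
  commands=[
    {"delta_pos": [0,0,-0.2],"yaw": 0.0},
    {"delta_pos": [0,0,0],"yaw": 0.0},
  ],
)

```text
t: 5.05
tcp_pos: [0.5249, 0.106, 0.216]
tool_rot: [-0.073, 0.997, -0.002, 0.001]
force: [0.1, 0.5, -0.3]
finger_gap: -0.002
```

Contact is at reported z≈0.216, so the offset is about 29 mm. I'll open and go down to reported 0.187.

send_rows(
  commands=[
    {"delta_pos": [0,0,1.0],"yaw": 0.0},
    {"delta_pos": [0,0,0],"yaw": 0.0},
    {"delta_pos": [0,0,0],"yaw": 0.0},
    {"delta_pos": [0,0,0],"yaw": 0.0},
    {"delta_pos": [0,0,0],"yaw": 0.0},
    {"delta_pos": [0,0,0],"yaw": 0.0},
  ],
  grip=-1,
)

```text
t: 5.8
tcp_pos: [0.5246, 0.106, 0.2252]
tool_rot: [-0.073, 0.997, -0.002, 0.001]
force: [-0.1, -0.7, 0.4]
finger_gap: 0.997
```

send_rows(
  commands=[
    {"delta_pos": [0,0,-1.5],"yaw": 0.0},
    {"delta_pos": [0,0,-1.3],"yaw": 0.0},
    {"delta_pos": [0,0,-0.7],"yaw": 0.0},
    {"delta_pos": [0,0,0],"yaw": 0.0},
    {"delta_pos": [0,0,0],"yaw": 0.0},
  ],
)

```text
t: 6.42
tcp_pos: [0.5237, 0.106, 0.1865]
tool_rot: [-0.073, 0.997, -0.002, -0.001]
force: [-1.0, 0.1, 0.0]
finger_gap: 1.003
```

send_rows(
  commands=[
    {"delta_pos": [0,0,0],"yaw": 0.0},
    {"delta_pos": [0,0,0],"yaw": 0.0},
    {"delta_pos": [0,0,0],"yaw": 0.0},
    {"delta_pos": [0,0,0],"yaw": 0.0},
    {"delta_pos": [0,0,0],"yaw": 0.0},
    {"delta_pos": [0,0,0],"yaw": 0.0},
  ],
  grip=1,
  force=60,
)

```text
t: 7.18
tcp_pos: [0.5242, 0.108, 0.1878]
tool_rot: [-0.072, 0.997, 0.0, 0.001]
force: [1.1, 0.1, -0.0]
finger_gap: 0.151
```

Gripped (gap 0.151 ≈ 13 mm). Lift 13 mm.

send_rows(
  commands=[
    {"delta_pos": [0,0,0.6],"yaw": 0.0},
    {"delta_pos": [0,0,0.5],"yaw": 0.0},
    {"delta_pos": [0,0,0.2],"yaw": 0.0},
    {"delta_pos": [0,0,0],"yaw": 0.0},
  ],
)

```text
t: 7.68
tcp_pos: [0.5241, 0.108, 0.1991]
tool_rot: [-0.072, 0.997, 0.0, -0.0]
force: [2.7, 0.6, -8.3]
finger_gap: 0.151
```

send_rows(
  commands=[
    {"delta_pos": [0,0,0.2],"yaw": 0.0},
    {"delta_pos": [0,0,0],"yaw": -0.06},
    {"delta_pos": [0,0,0],"yaw": -0.1},
    {"delta_pos": [0,0,0],"yaw": -0.1},
  ],
)

```text
t: 8.18
tcp_pos: [0.524, 0.108, 0.2005]
tool_rot: [0.061, 0.998, 0.0, -0.0]
force: [2.3, 2.0, -8.6]
finger_gap: 0.158
```

send_rows(
  commands=[
    {"delta_pos": [0,0,0],"yaw": -0.1},
    {"delta_pos": [0,0,0],"yaw": -0.1},
    {"delta_pos": [0,0,0],"yaw": -0.1},
    {"delta_pos": [0,0,0],"yaw": -0.1},
    {"delta_pos": [0,0,0],"yaw": -0.06},
    {"delta_pos": [0,0,0],"yaw": 0.0},
  ],
)

```text
t: 8.93
tcp_pos: [0.524, 0.108, 0.1998]
tool_rot: [0.294, 0.956, 0.0, -0.001]
force: [2.9, 1.5, -8.9]
finger_gap: 0.146
```

Run:
```python
from h import *
s=manip.sense();r=s["tool_rot"];print(s["t"],s["tcp_pos"],s["force"],2*np.arctan2(r[1],r[0])-np.pi/2-1.715)
a=manip.snapshot("scene");b=manip.snapshot("top")
cv2.imwrite("pics/e.png",np.hstack([cv2.resize(a[140:300,320:460],(400,457),interpolation=2),cv2.resize(b[200:360,140:280],(400,457),interpolation=2)]))
for n,im,roi in(("scene",a,(370,185,425,222)),("top",b,(200,225,262,300))):
    m,c,q=mask(im,(3,150,90),(18,255,255),roi);p=ray(n,*c,.1948 if 0 else .182);print(n,c,q,p.round(4),"dist to reader",np.hypot(*(p[:2]-[.6417,.0166])))
```

```text
8.925 [0.52402279 0.10802063 0.19983738] [ 2.86108002  1.45922103 -8.88153779] -0.7412407075842695
scene [384.48039216 201.23529412] [379 197  12  10 102] [0.5835 0.0694 0.182 ] dist to reader 0.07853972831357624
top [233.92105263 245.88596491] [228 240  13  12 114] [0.5745 0.0724 0.182 ] dist to reader 0.08736970484494343
```

View pics/e.png

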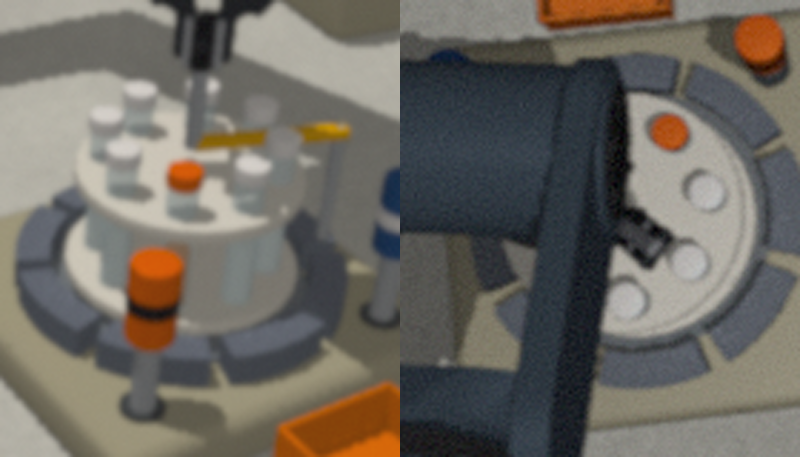

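The tube is at about −0.74 rad (stopper at top px (234,246)), so about −0.045 remains.

send_rows(
  commands=[
    {"delta_pos": [0,0,0],"yaw": -0.045},
    {"delta_pos": [0,0,0],"yaw": 0.0},
    {"delta_pos": [0,0,0],"yaw": 0.0},
  ],
)

```text
t: 9.4
tcp_pos: [0.524, 0.108, 0.1998]
tool_rot: [0.315, 0.949, 0.0, -0.001]
force: [2.7, 1.2, -8.4]
finger_gap: 0.155
```

Run:
```python
from h import *
s=manip.sense();r=s["tool_rot"];print(s["t"],s["tcp_pos"],s["force"],s["ft_torque"],2*np.arctan2(r[1],r[0])-np.pi/2-1.715)
b=manip.snapshot("top")
m,c,q=mask(b,(3,150,90),(18,255,255),(200,225,262,300));p=ray("top",*c,.182);v=p[:2]-[.523,.106];print(c,p.round(4),np.arctan2(v[1],v[0])-.1496)
```

```text
9.4 [0.5240221  0.10802239 0.19977557] [ 2.6747003   1.23197058 -8.42463939] [ 0.05694256 -0.4149495  -0.03016282] -0.784317970995297
[235.05263158 246.71929825] [0.573  0.0702 0.182 ] -0.7709557023651628
```

send_rows(
  commands=[
    {"delta_pos": [0,0,-0.3],"yaw": 0.0},
    {"delta_pos": [0,0,-0.3],"yaw": 0.0},
    {"delta_pos": [0,0,-0.3],"yaw": 0.0},
    {"delta_pos": [0,0,-0.3],"yaw": 0.0},
    {"delta_pos": [0,0,0],"yaw": 0.0},
  ],
)

```text
t: 10.07
tcp_pos: [0.5241, 0.108, 0.1879]
tool_rot: [0.314, 0.949, 0.001, -0.001]
force: [1.8, 0.9, -6.1]
finger_gap: 0.15
```

Down to the start height with only the spring load, so the pin is in. Release and rise.

send_rows(
  commands=[
    {"delta_pos": [0,0,0],"yaw": 0.0},
    {"delta_pos": [0,0,0],"yaw": 0.0},
    {"delta_pos": [0,0,0],"yaw": 0.0},
    {"delta_pos": [0,0,0],"yaw": 0.0},
    {"delta_pos": [0,0,0],"yaw": 0.0},
  ],
  grip=-1,
)

```text
t: 10.7
tcp_pos: [0.5244, 0.1074, 0.1901]
tool_rot: [0.314, 0.949, 0.0, 0.001]
force: [-0.1, -0.4, -1.3]
finger_gap: 0.998
```

send_rows(
  commands=[
    {"delta_pos": [0,0,2],"yaw": 0.0},
    {"delta_pos": [0,0,4],"yaw": 0.0},
    {"delta_pos": [0,0,4],"yaw": 0.0},
    {"delta_pos": [0,-6,0],"yaw": 0.0},
    {"delta_pos": [0,-6,0],"yaw": 0.0},
    {"delta_pos": [0,-6,0],"yaw": 0.0},
    {"delta_pos": [-1,-6,0],"yaw": 0.0},
    {"delta_pos": [-1,-6,0],"yaw": 0.0},
    {"delta_pos": [-1,-5,0],"yaw": 0.0},
    {"delta_pos": [0,0,0],"yaw": 0.0},
  ],
  grip=1,
)

```text
t: 11.95
tcp_pos: [0.4925, -0.2526, 0.2938]
tool_rot: [0.312, 0.95, -0.0, 0.003]
force: [-0.1, 1.8, -0.3]
finger_gap: 0.001
```

Run:
```python
from h import *
s=manip.sense();print(s["t"],s["tcp_pos"],s["force"],s["finger_gap"])
a=manip.snapshot("scene");b=manip.snapshot("top")
cv2.imwrite("pics/f.png",np.hstack([cv2.resize(a[140:300,320:460],(400,457),interpolation=2),cv2.resize(b[190:350,150:290],(400,457),interpolation=2)]))
m,c,q=mask(b,(3,150,90),(18,255,255),(200,225,262,300));p=ray("top",*c,.182)
m,c2,q=mask(b,(3,150,90),(18,255,255),(250,200,282,235));r=ray("top",*c2,.165);print(c,c2,p.round(4),r.round(4),np.hypot(*(p-r)[:2]))
m,c,q=mask(b,(0,0,0),(180,255,38),(190,245,240,295));print("bar",c,q,ray("top",*c,.245).round(4))
m,c,q=mask(b,(45,100,40),(85,255,255),(415,298,447,325));print("green",c,q,ray("top",*c,.058))
m,c,q=mask(a,(45,100,40),(85,255,255),(145,245,200,290));print("green scene",c,q,ray("scene",*c,.056))
```

```text
11.95 [ 0.49251931 -0.25260642  0.29380655] [-0.1091545   1.80258618 -0.3475409 ] 0.0007270525513314013
[235.05263158 246.74561404] [265.29113924 213.67510549] [0.5729 0.0702 0.182 ] [0.641  0.0164 0.165 ] 0.08683878430537866
bar [209.21848739 270.31092437] [197 256  25  29 238] [0.5225 0.1057 0.245 ]
green [431.31067961 313.89320388] [425 309  15  11 103] [ 0.45386867 -0.33215934  0.058     ]
green scene [167.09467456 264.08284024] [159 258  17  13 169] [ 0.46270838 -0.33285022  0.056     ]
```

View pics/f.png

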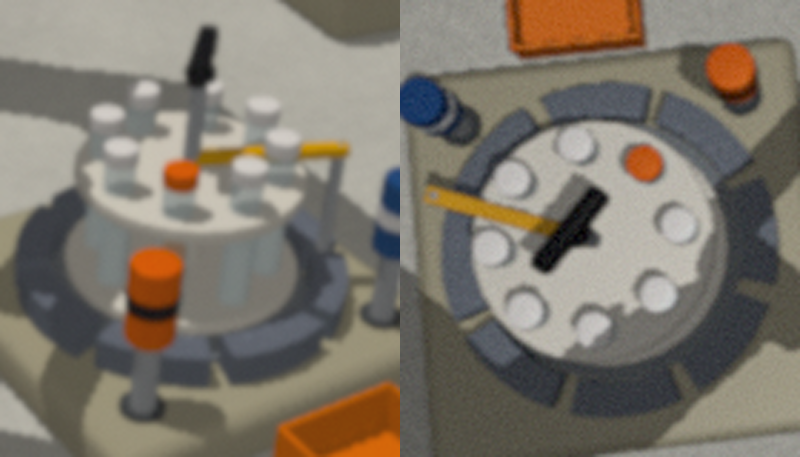

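Orange tube is at crop right (643,163), in line with the reader (730,70), distance 86.8 mm. The yellow arm has dropped back by about 12 mm, so the pin is in. Next is the button at (0.460,−0.3335), with contact expected at reported z≈0.029.

send_rows(
  commands=[
    {"delta_pos": [-1.6,-4,-3],"yaw": 0.0},
    {"delta_pos": [-1.6,-4,-3],"yaw": 0.0},
    {"delta_pos": [0,0,-5],"yaw": 0.0},
    {"delta_pos": [0,0,-5],"yaw": 0.0},
    {"delta_pos": [0,0,-3],"yaw": 0.0},
    {"delta_pos": [0,0,0],"yaw": 0.0},
    {"delta_pos": [0,0,0],"yaw": 0.0},
  ],
)

```text
t: 12.92
tcp_pos: [0.466, -0.3208, 0.1025]
tool_rot: [0.303, 0.953, 0.001, 0.006]
force: [-0.3, 0.4, 0.6]
finger_gap: -0.001
```

send_rows(
  commands=[
    {"delta_pos": [-0.5,-1.2,0],"yaw": 0.0},
    {"delta_pos": [0,0,-2],"yaw": 0.0},
    {"delta_pos": [0,0,-2],"yaw": 0.0},
    {"delta_pos": [0,0,0],"yaw": 0.0},
    {"delta_pos": [0,0,0],"yaw": 0.0},
  ],
)

```text
t: 13.55
tcp_pos: [0.4653, -0.34, 0.0703]
tool_rot: [0.302, 0.953, -0.004, 0.013]
force: [-0.2, 0.4, -0.3]
finger_gap: 0.002
```

Run:
```python
from h import *
s=manip.sense();print(s["t"],s["tcp_pos"],s["force"])
a=manip.snapshot("scene");b=manip.snapshot("top")
cv2.imwrite("pics/g.png",np.hstack([cv2.resize(a[200:340,110:230],(400,467),interpolation=2),cv2.resize(b[230:370,370:490],(400,467),interpolation=2)]))
```

```text
13.55 [ 0.46528035 -0.33999962  0.07027421] [-0.23587957  0.41871469 -0.32190097]
```

View pics/g.png

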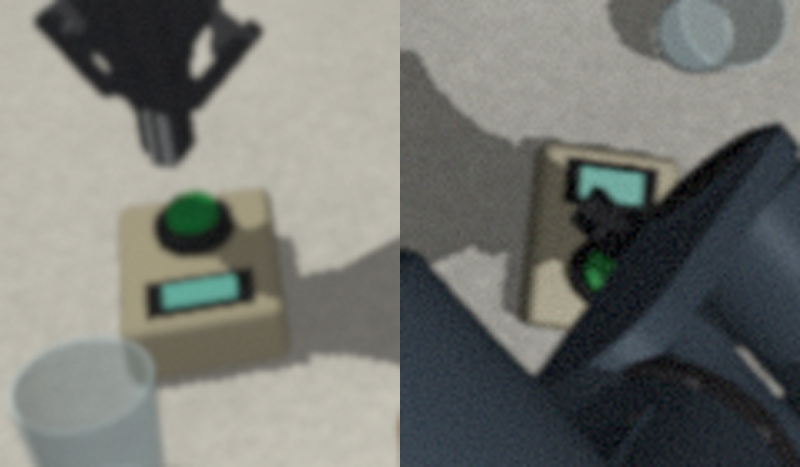

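Run:
```python
from h import *
def pr(n,p):
    c=manip.get_calibration(n);W=np.array(c["world_to_cam"]);q=W[:3,:3]@np.array(p)+W[:3,3];return (q[:2]/q[2]*c["fx"]+[c["cx"],c["cy"]]).round(1)
from scipy.spatial.transform import Rotation as R
s=manip.sense();Z=R.from_quat(s["tool_rot"]).apply([0,0,1]);print(Z.round(3))
print(pr("scene",s["tcp_pos"]),pr("scene",s["tcp_pos"]-.029*Z),ray("scene",160,248.5,.099),ray("scene",167.5,260.5,.058),s["q"].round(3))
```

```text
[ 0.023 -0.016 -1.   ]
[162.6 259.9] [160.5 247.6] [ 0.46702845 -0.340528    0.099     ] [ 0.45423353 -0.33043403  0.058     ] [-0.828  0.635  1.691  0.008  0.788 -1.791]
```

Tip confirmed at (0.466,−0.340) with the 29 mm offset. Shift to the button centre and descend just above it.

send_rows(
  commands=[
    {"delta_pos": [-0.6,0.7,0],"yaw": 0.0},
    {"delta_pos": [0,0,-1.5],"yaw": 0.0},
    {"delta_pos": [0,0,-1],"yaw": 0.0},
    {"delta_pos": [0,0,0],"yaw": 0.0},
    {"delta_pos": [0,0,0],"yaw": 0.0},
  ],
)

```text
t: 14.28
tcp_pos: [0.4588, -0.332, 0.044]
tool_rot: [0.302, 0.953, -0.004, 0.014]
force: [0.4, -0.2, -0.2]
finger_gap: -0.003
```

send_rows(
  commands=[
    {"delta_pos": [0,0,-1],"yaw": 0.0},
    {"delta_pos": [0,0,-0.5],"yaw": 0.0},
    {"delta_pos": [0,0,-0.3],"yaw": 0.0},
    {"delta_pos": [0,0,-0.3],"yaw": 0.0},
  ],
)

```text
t: 14.78
tcp_pos: [0.4593, -0.3326, 0.0265]
tool_rot: [0.301, 0.953, -0.005, 0.014]
force: [-6.4, 6.0, 35.8]
finger_gap: -0.0
```

send_rows(
  commands=[
    {"delta_pos": [0,0,0],"yaw": 0.0},
  ],
)

```text
t: 14.9
tcp_pos: [0.4593, -0.3325, 0.0279]
tool_rot: [0.301, 0.953, -0.005, 0.014]
force: [-0.7, 1.7, 3.9]
finger_gap: -0.002
```

Run:
```python
from h import *
s=manip.sense();print(s["t"],s["tcp_pos"],s["force"])
a=manip.snapshot("scene");cv2.imwrite("pics/i.png",cv2.resize(a[220:320,120:220],(600,600),interpolation=2))
m,c,q=mask(a,(45,100,40),(85,255,255),(145,245,200,290));print("green scene",c,q)
```

```text
14.9 [ 0.45929814 -0.33254991  0.02794628] [-0.72140515  1.72593407  3.86217348]
green scene [170.61157025 286.61157025] [158 283  24   7 121]
```

View pics/i.png

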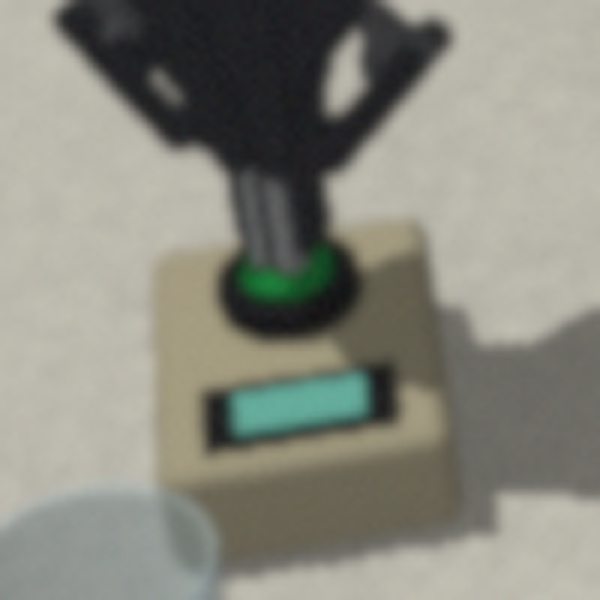

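The tips are centred on the button, and 36 N at the end shows it reached its stop (the spring is only 5 N). I'll press gently once more to be sure of the dwell, then lift off.

send_rows(
  commands=[
    {"delta_pos": [0,0,-0.2],"yaw": 0.0},
    {"delta_pos": [0,0,-0.1],"yaw": 0.0},
    {"delta_pos": [0,0,-0.1],"yaw": 0.0},
  ],
)

```text
t: 15.32
tcp_pos: [0.4593, -0.3326, 0.027]
tool_rot: [0.301, 0.954, -0.006, 0.015]
force: [-1.6, 1.2, 9.5]
finger_gap: 0.0
```

send_rows(
  commands=[
    {"delta_pos": [0,0,1],"yaw": 0.0},
    {"delta_pos": [0,0,3],"yaw": 0.0},
    {"delta_pos": [0,0,5],"yaw": 0.0},
    {"delta_pos": [0,0,5],"yaw": 0.0},
    {"delta_pos": [0,5,3],"yaw": 0.0},
    {"delta_pos": [0,5,0],"yaw": 0.0},
    {"delta_pos": [0,5,0],"yaw": 0.0},
    {"delta_pos": [0,0,0],"yaw": 0.0},
    {"delta_pos": [0,0,0],"yaw": 0.0},
  ],
)

```text
t: 16.45
tcp_pos: [0.4597, -0.1802, 0.2029]
tool_rot: [0.302, 0.953, -0.006, 0.017]
force: [-0.5, -0.9, 0.2]
finger_gap: -0.0
```

Run:
```python
from h import *
s=manip.sense();print(s["t"],s["tcp_pos"],s["force"])
a=manip.snapshot("scene");b=manip.snapshot("top")
cv2.imwrite("pics/j.png",a)
m,c,q=mask(a,(45,100,40),(85,255,255),(145,245,200,290));print("green scene",c,q)
m,c,q=mask(b,(3,150,90),(18,255,255),(200,225,262,300));p=ray("top",*c,.182);print(np.hypot(*(p[:2]-[.6413,.0165])))
```

```text
16.45 [ 0.45968368 -0.18021248  0.20294912] [-0.50659983 -0.86457423  0.22985037]
green scene [167.12865497 264.16374269] [159 258  17  13 171]
0.08696016511377312
```

View pics/j.png

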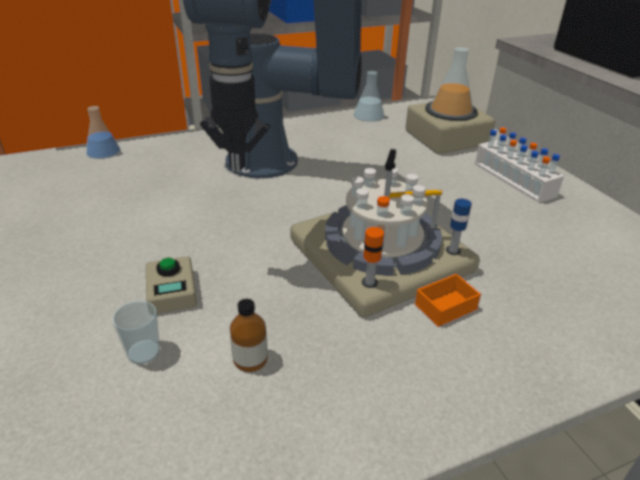

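Everything is standing as it was. The button is up again (its green patch is back at its original pixel position), and the tube-to-reader distance is 87.0 mm. Handing in.

```bash
python3 -c "
from station import manip
manip.sign_off()"
```

```text
the job is handed in; nothing more can be done
```

I lifted the T-handle about 12 mm, turned the carousel one notch clockwise to the orange reading head and lowered the handle. I then pressed and released the start button, and handed the job in at about 16.5 s. No verdict was reported.

**Last checks**
- **Tube:** its centre is about 87 mm from the reading head, inside the 90 mm limit.
- **Handle:** the pin looks seated. The gripper came back to its starting height with only the spring load on it, and the yellow arm dropped back by about the lifted amount.
- **Button:** it is up again; its green patch is back where it was before the press.
- **Bystanders:** bottle, beaker and stopper box are standing and look unmoved in the last picture, judged by eye only.

**What went wrong or disagreed**
- **First grasp:** it missed because the fingertips sit about 29 mm higher than the reported tool position. I found this in the images and measured it by touching the top of the handle bar.
- **Button height:** with that offset, the button seemed to bottom out about 4 mm higher than expected. I take it as fully pressed because the force rose to 36 N at the stop against a 5 N spring. I pressed a second time to be sure, but the travel itself was not measured.

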